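Nest the specimen cups, close the crock, lift off the dust cover

ROBOT

A 6-joint arm with a two-finger parallel gripper is mounted at the origin on the work surface. World frame = base frame: x ahead of the robot, y to its left, z up, the work surface at z = 0. Lengths are in m, angles in rad, forces in N, time in s.
With the tool pointing down it reaches from about 0.25 to 0.775 m from the base axis. Payload 4 kg.
Tool frame: the origin (TCP) lies on the centre line of the jaws, within the pads' length; the fingertips stand 25 mm ahead of it and the grasp point (between the pads) lies 6 mm ahead of it; z points along the fingers, y is the line along which they close (so a half turn about z gives the same grasp; the last joint's range is limited). The gripper opens to 94 mm and grips with 3 to 60 N. Pads are 16 mm wide; open, the fingers measure 119 mm over their backs; the gripper's body (75 mm by 177 mm) begins 78 mm behind the grasp point.
Start: joints at [1.067, 0.087, 1.371, -0, 1.684, -0.103], TCP at [0.215, 0.506, 0.199] pointing down, gripper open.
Joint ranges: [-3.1, 3.1], [-0.76, 2.03], [0.27, 2.55], [-1.08, 4.22], [0.17, 2.65], [-2.57, 2.57]. Speed limits (rad/s): [2.79, 2.79, 3.14, 3.14, 3.14, 3.14].

INTERFACE

Orientations are given as [roll, pitch, yaw] about the fixed x, y, z axes, in that order (R = Rz(yaw) Ry(pitch) Rx(roll)).
In Python, from bench import robot, imaging gives the robot as it stands. The module is installed in compiled form; this text tells all that it offers.
- The arm moves only by the tool drive_tool, never from a script. Its argument "series" is a list of rows, each a list of 3 entries, a list of its own where there are three numbers: the finger opening in m, from 0 to 0.094, then the shift along the tool's x, y, z in m, then the turn, a rotation vector about the tool's x, y, z in rad. A call has 1 to 5 rows; each row is the pose to reach, as a shift and turn from the pose commanded when the call began, along the tool's axes at that moment; what a row does not reach only later rows make up. A row lasts 1/8 s, in which the tool goes at most 62.5 mm and 10.7 degrees, less where a joint would pass 70% of its speed; a pose out of reach is approached as far as the arm can. A call with a gripper value outside its range is refused whole. The fingers move at their own pace and stop on an object; the grip force is fixed at half the most. Time passes only in rows, so rows that repeat a pose let the fingers close. It gives the time, the measured TCP pose, the force, the opening and the grip force at its end, in the units of the state.
- robot.get_obs(): the state, without advancing time (a new reading comes with each control period).
- imaging.snapshot(name): name is "scene" or "top" or "wrist"; returns the picture (400x640x3 uint8, red, green, blue); there is no depth.
- imaging.get_calibration(name): a dict with "intrinsics" (3x3 intrinsics, pixels), "position" and "rotation" of the camera in the world. Camera axes: x right, y up, looking along -z (the intrinsics and any distortion apply to the point x, -y, -z); pixel columns grow to the right and rows downward; lengths in m; the calibration is good to about 2 mm. The wrist camera is an equidistant fisheye: a pixel r from the principal point sees the ray r / f radians off the axis. A picture is of the moment at which its call begins: read the wrist's pose just before it. get_calibration takes no time and is no camera call; for the wrist camera it gives the pose at the moment of the call.
- robot.close_job(): hands the job in; it is judged then, once.
The state is a dict: "time": time; "joint_positions": joint angles; "qvel": joint speeds; "joint_torque": joint torques, N m; "tool_pos": TCP position; "ee_rot": TCP orientation; "wrist_force": force on the tool from outside, world axes, zero at the start; "wrist_torque": the same for the moment, N m; "width": finger opening in m; "finger_force": force on a finger pad.
Only numpy, scipy, OpenCV 4.12 (cv2) and the standard library are available. Lean on these libraries where they do the work, as an engineer would, in place of code of your own. Each camera call takes 0.05 s, during which the arm holds its last target. There are 200 camera calls.

TASK

Nest the vessels in the white crock: first stand the blue cup upright inside the crock, then the orange cup upright inside the blue cup. Next bring the yellow lid over with its teal dust cover still lying on it, lower both together until the lid is fully seated in the crock's mouth and let go; then lift the teal cover alone straight up, leaving the lid seated, and finish while holding the cover level and still above the crock, its underside clear of the top of the lid's red grip. Set things down rather than dropping them, do not shove the crock, and leave the jar, the reagent bottle and the slide box alone.

Things in the scene. Friction and masses are not known exactly. Their poses are not given: they have to be found in the camera images.
- pot: white round ceramic crock, open at the top, standing loose on the bench (about 0.9 kg): outer diameter 140, inner diameter 132, height 110, inner floor 5 above its underside. Origin: centre of the underside; z up
- medium_cup: blue open cup, straight sided: outer diameter 64, wall 3, height 55, floor 4 thick, about 0.1 kg. Origin: centre of the underside; z up
- small_cup: orange open cup, straight sided, slimmer and taller than the blue one: outer diameter 42, wall 3, height 80, floor 4 thick, about 0.07 kg; standing in the blue cup it rises 29 above that cup's rim. Origin: centre of the underside; z up
- lid: yellow lid, 0.22 kg, on the bench under the cover. Plug 124 across, 10 high, enters the crock; flange 140 across, at 10 to 18 above origin, rests on the crock rim; red upright bar 26 (lid x) by 16 (lid y), at 18 to 90 above origin, sticks out through the cover: lifting by it carries the cover too. Origin: centre of plug underside, 100 above the crock underside when seated; z up
- cover: teal dust cover, 0.15 kg, lies loose on the lid: disc 152 across with skirt, upright round collar (outer diameter 52, inner 40) around the bar; gripped by the collar it lifts off alone. Origin: centre of skirt underside, 11.5 above the lid origin when on the lid; disc top 10.5, collar top 40.5 above its origin, 38 of the bar stands out above; z up
- jar: bystander: amber specimen jar with yellow cap, diameter 66, 100 high. Origin: centre of the underside
- reagent_bottle: bystander: white bottle with blue cap, diameter 52, 100 high. Origin: centre of the underside
- slide_box: bystander: flat wooden slide box, 75 x 85 x 32 high. Origin: centre of the underside
There are look-alikes about, which are no part of the job. Of the things that look like the cover, the smaller one is meant.

How it is judged:
On the way, in this order (a step that is already met when the one before it is completed fails the run):
1. the blue cup stands upright on the crock's floor (z of medium_cup in the frame of pot between 0 and 0.01 m and horizontal distance between medium_cup and pot below 0.04 m and angle between medium_cup's own z axis and vertical below 0.1 rad), for 0.2 s.
2. the orange cup stands upright on the blue cup's floor, the blue cup in the crock (all of step 1 and z of small_cup in the frame of medium_cup between 0 and 0.009 m and horizontal distance between small_cup and medium_cup below 0.014 m and angle between small_cup's own z axis and vertical below 0.1 rad), for 0.2 s.
3. the lid is seated in the crock with the cover still lying on it, and the gripper has let go of the lid (all of step 2 and z of lid in the frame of pot between 0.097 and 0.1025 m and horizontal distance between lid and pot below 0.008 m and angle between lid's own z axis and vertical below 0.04 rad and z of cover in the frame of lid between 0.009 and 0.0145 m and horizontal distance between cover and lid below 0.008 m and contact force between the fingers and lid below 0.2 N), for 0.2 s.
At the end, for the whole second after the job is handed in: Cups nested upright in the crock; lid seated (3 mm in height, 8 mm off centre, 0.04 rad) and untouched; cover held by the fingers alone, underside over 195 mm above the bench (bar top is at 190), within 50 mm of the crock axis, level within 0.2 rad, still (all of step 2 and z of lid in the frame of pot between 0.097 and 0.1025 m and horizontal distance between lid and pot below 0.008 m and angle between lid's own z axis and vertical below 0.04 rad and height (world z) of cover above 0.195 m and horizontal distance between cover and pot below 0.05 m and angle between cover's own z axis and vertical below 0.2 rad and contact force between the fingers and cover above 1 N and contact force between each of cover, the fingers and lid below 0.1 N and contact force between cover and pot below 0.1 N and linear speed of cover below 0.03 m/s); the arm keeps its last pose, push and grip.
It fails at once if the cover comes off the lid while the lid is not seated in the crock, or the lid is unseated afterwards (z of cover in the frame of lid above 0.022 m and not (z of lid in the frame of pot between 0.096 and 0.104 m and horizontal distance between lid and pot below 0.01 m and angle between lid's own z axis and vertical below 0.06 rad)).
It fails at once if the lid or a cup is dropped ((contact force between the fingers and lid below 0.2 N and linear speed of lid above 0.5 m/s) or (contact force between the fingers and medium_cup below 0.2 N and linear speed of medium_cup above 0.7 m/s) or (contact force between the fingers and small_cup below 0.2 N and linear speed of small_cup above 0.7 m/s)).
It fails at once if the cover is dropped (contact force between the fingers and cover below 0.2 N and contact force between cover and lid below 0.05 N and linear speed of cover above 0.5 m/s).
It fails at once if the crock is shoved more than 30 mm or tipped (distance of pot from where it was at the start of the episode above 0.03 m or angle between pot's own z axis and vertical above 0.15 rad).
It fails at once if a bystander is moved more than 20 mm (distance of any of jar, reagent_bottle, slide_box from where it was at the start of the episode above 0.02 m).
It also fails if it takes over 72 s, if anything falls off the work surface, if the arm or the gripper's body presses on something with over 40 N, if the wrist force passes 120 N, or if a joint passes its speed limit or range.

## Working session

There is one attempt and no reset: what is moved stays moved. The work goes in short steps, Python scripts to look and compute and a tool call to move; the robot and the scene stay as the last step left them, time stands still between calls to the robot, and variables do not carry over. Pictures are saved under pics/ and viewed, at most 10 in all, crops included, and the job is handed in when it is done.

Besides the shell and the picture viewer there is one more tool, called after "Request:" as name([rows], argument=value, ...), one row to a line, values as JSON. drive_tool: Moves the arm, as the interface text tells. Its arguments: {"type":"object","properties":{"series":{"type":"array"}},"required":["series"]}

```bash
mkdir -p pics; python3 - <<'E'
from bench import robot, imaging
import cv2
o=robot.get_obs(); print({k:o[k] for k in('time','tool_pos','ee_rot','width','joint_positions')})
for n in('scene','top','wrist'):
    im=imaging.snapshot(n); cv2.imwrite(f'pics/{n}0.png',im[...,::-1]); c=imaging.get_calibration(n); print(n,c)
E
```

```text
{'time': 0.0, 'tool_pos': array([0.21432165, 0.50591216, 0.19743092]), 'ee_rot': array([-3.13940874e+00, -1.96844853e-04,  2.74079073e+00]), 'width': 0.09420720330217455, 'joint_positions': array([ 1.06690446e+00,  8.79442028e-02,  1.37221326e+00, -2.91267135e-05,
        1.68362777e+00, -1.03093407e-01])}
scene {'intrinsics': array([[418.84285047,   0.        , 324.3789328 ],
       [  0.        , 418.84285047, 198.1328107 ],
       [  0.        ,   0.        ,   1.        ]]), 'position': array([ 1.06419107, -0.06097368,  0.81207151]), 'rotation': array([0.63735438, 0.01463102, 1.44904919])}
top {'intrinsics': array([[464.19921641,   0.        , 319.86520496],
       [  0.        , 464.19921641, 204.98475987],
       [  0.        ,   0.        ,   1.        ]]), 'position': array([ 0.33654957, -0.01345303,  0.95649734]), 'rotation': array([ 0.18215076,  0.01307036, -1.55287737])}
wrist {'intrinsics': array([[309.70691629,   0.        , 318.44694858],
       [  0.        , 309.70691629, 198.42672765],
       [  0.        ,   0.        ,   1.        ]]), 'position': array([0.14603736, 0.53452793, 0.38430182]), 'rotation': array([-0.25784013,  0.0017622 ,  1.16937488])}
```

View pics/top0.png

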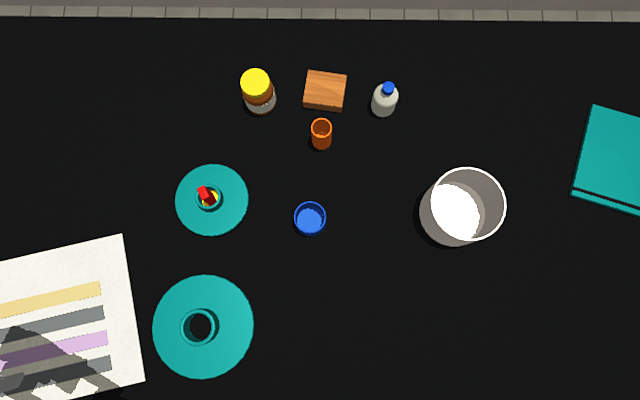

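View pics/scene0.png

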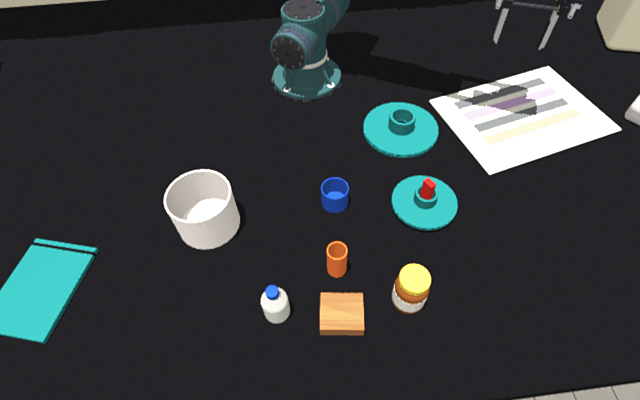

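The top view shows the blue cup at (310,218), the orange cup at (321,134), the crock rim at (465,204), and the lid with its smaller cover at (212,200), with the red bar at (206,195). The scene view agrees: crock (203,208), blue (335,195), orange (337,258), cover (425,202).

```bash
cat > h.py <<'E'
from bench import robot, imaging
import cv2, numpy as np
from scipy.spatial.transform import Rotation as R
from scipy.optimize import least_squares
def cal(n):
    c=imaging.get_calibration(n); return c['intrinsics'],c['position'],R.from_euler('xyz',c['rotation']).as_matrix()
def rays(n,px,c=None):
    K,p,M=c or cal(n); px=np.atleast_2d(px).astype(float)
    u=(px-K[:2,2])/K[0,0]
    if n=='wrist':
        th=np.linalg.norm(u,axis=1,keepdims=True); s=np.sinc(th/np.pi)
        d=np.c_[u*s,np.cos(th)]
    else: d=np.c_[u,np.ones(len(u))]
    return p,(d*[1,-1,-1])@M.T
def plane(n,px,z,c=None):
    p,d=rays(n,px,c); return (p+d*((z-p[2])/d[:,2:]))[:,:2]
def contour(m):
    cs,_=cv2.findContours(m.astype(np.uint8),cv2.RETR_EXTERNAL,cv2.CHAIN_APPROX_NONE)
    return max(cs,key=cv2.contourArea)[:,0]
def rim(n,m,z,r,c=None,far=True):
    "circle of height z from the silhouette's side away from the camera"
    c=c or cal(n); q=plane(n,contour(m),z,c); o=q.mean(0)
    if far: 
        a=o-c[1][:2]; a/=np.linalg.norm(a); q=q[(q-o)@a>0.15*r]
    f=lambda v:np.hypot(*(q-v[:2]).T)-v[2]
    s=least_squares(f,[*o,r],loss='soft_l1',f_scale=.001)
    s2=least_squares(lambda v:f([*v,r]),s.x[:2],loss='soft_l1',f_scale=.001)
    return np.round([*s2.x,*s.x],4)
def win(m,x0,y0,x1,y1):
    o=np.zeros(m.shape,bool); o[y0:y1,x0:x1]=m[y0:y1,x0:x1]; return o
def hsv(im): return [a.astype(int) for a in cv2.split(cv2.cvtColor(im,cv2.COLOR_RGB2HSV))]
def load(f): return cv2.imread(f)[...,::-1].copy()
def goto(x,y,z,yaw=None):
    "shift and turn in tool axes to a tool-down TCP target"
    o=robot.get_obs(); M=R.from_euler('xyz',o['ee_rot']); 
    yaw=o['ee_rot'][2] if yaw is None else yaw
    T=R.from_euler('xyz',[np.pi,0,yaw])
    print('t',round(o['time'],2),'tcp',np.round(o['tool_pos'],4),'rot',np.round(o['ee_rot'],3),'shift',np.round(M.inv().apply(np.array([x,y,z])-o['tool_pos']),4),'turn',np.round((M.inv()*T).as_rotvec(),4))
E
python3 - <<'E'
from h import *
W={'top':dict(pot=(410,155,520,255),b=(285,190,335,245),o=(305,110,340,155),c=(165,155,258,245)),
'scene':dict(pot=(155,160,250,255),b=(312,170,358,218),o=(320,235,355,282),c=(385,165,465,235))}
for n in W:
    h,s,v=hsv(load(f'pics/{n}0.png')); w=W[n]
    print(n,'pot',rim(n,win((s<60)&(v>60),*w['pot']),.11,.07))
    print('blue',rim(n,win((h>105)&(h<130)&(s>100)&(v>50),*w['b']),.055,.032))
    print('orange',rim(n,win((h<20)&(s>100)&(v>50),*w['o']),.08,.021))
    teal=(h>80)&(h<100)&(s>80)&(v>40)
    print('cover',rim(n,win(teal,*w['c']),.022,.076,far=False))
    red=win(((h<6)|(h>174))&(s>120)&(v>60),*w['c']); ys,xs=np.nonzero(red)
    print('red v',np.percentile(v[red],[5,25,50,75,95]),xs.min(),xs.max(),ys.min(),ys.max())
    for t in (200,):
        m=red&(v>t)
        q=plane(n,contour(m),.09)
        print(m.sum(),'bar rect mm',cv2.minAreaRect((q*1000).astype(np.float32)))
    if n=='top':
        y=win((h>20)&(h<32)&(s>100),230,60,280,90); print('jar',rim(n,y,.1,.033,far=False))
        print('box',plane(n,contour(win((h<20)&(s>60)&(v>50),300,65,350,112)),.032).mean(0))
        print('bottle',plane(n,[388,88],.1))
E
python3 -c "
import cv2
a=cv2.imread('pics/top0.png')[160:245,165:260];a=cv2.resize(a,None,fx=4,fy=4,interpolation=0)
b=cv2.imread('pics/wrist0.png');b=cv2.resize(b,(600,375));
import numpy as np
o=np.zeros((375,980,3),np.uint8);o[:340,:380]=a;o[:,380:]=b;cv2.imwrite('pics/m1.png',cv2.resize(o,(800,306)))"
```

```text
top pot [ 0.5002 -0.2731  0.5003 -0.2733  0.0698]
blue [0.4788 0.0211 0.4788 0.0211 0.0319]
orange [0.6545 0.0011 0.6545 0.0011 0.021 ]
cover [0.5174 0.2257 0.5174 0.2256 0.0757]
red v [ 89.9  99.  181.  243.  254. ] 197 215 185 205
98 bar rect mm ((517.5159912109375, 226.24267578125), (24.112024307250977, 14.380913734436035), 29.1479549407959)
jar [0.7466 0.1337 0.7436 0.1344 0.0275]
box [ 0.75423874 -0.00315014]
bottle [[ 0.72971371 -0.1290341 ]]
scene pot [ 0.4998 -0.2739  0.5009 -0.2735  0.0709]
blue [0.4779 0.0227 0.479  0.0226 0.033 ]
orange [0.6544 0.0028 0.6556 0.0027 0.0221]
cover [0.5208 0.2267 0.5208 0.227  0.0782]
red v [145. 163. 166. 248. 255.] 420 435 178 198
68 bar rect mm ((520.0671997070312, 227.48936462402344), (25.49481201171875, 14.808503150939941), 25.24802589416504)
```

View pics/m1.png

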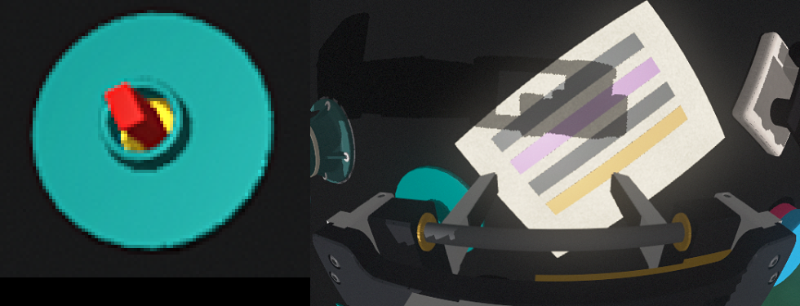

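The crop shows the bar inside the collar, its long side about 27° from world x. Both views agree within 2–3 mm.

```bash
python3 - <<'E'
from h import *
goto(.4785,.022,.19,.47)
goto(.4785,.022,.19)
E
```

```text
t 0.15 tcp [0.2144 0.5061 0.1977] rot [-3.14  -0.     2.741] shift [-0.432  -0.3426  0.0082] turn [-1.0000e-03  1.8000e-03  2.2708e+00]
t 0.15 tcp [0.2144 0.5061 0.1977] rot [-3.14  -0.     2.741] shift [-0.432  -0.3426  0.0082] turn [-0.0016 -0.0001  0.    ]
```

Request:
drive_tool([
  [0.094,[-0.045,-0.036,0],[0,0,0.18]],
  [0.094,[-0.09,-0.072,0],[0,0,0.36]],
  [0.094,[-0.135,-0.108,0],[0,0,0.54]],
  [0.094,[-0.18,-0.144,0],[0,0,0.72]],
  [0.094,[-0.225,-0.18,0],[0,0,0.9]],
])

```text
time: 0.78
tool_pos: [0.3519, 0.2512, 0.1984]
ee_rot: [3.141, -0.0, 1.835]
wrist_force: [-0.0, 0.5, -0.8]
width: 0.094
finger_force: 0.0
```

```bash
python3 -c "
from h import *
goto(.4785,.022,.15,.47)"
```

```text
t 0.78 tcp [0.3519 0.2512 0.1984] rot [ 3.141 -0.     1.835] shift [-0.2543  0.0623  0.0484] turn [ 1.0000e-04 -1.0000e-04  1.3653e+00]
```

Request:
drive_tool([
  [0.094,[-0.05,0.012,0.01],[0,0,0.18]],
  [0.094,[-0.1,0.025,0.02],[0,0,0.36]],
  [0.094,[-0.15,0.037,0.03],[0,0,0.54]],
  [0.094,[-0.2,0.05,0.04],[0,0,0.72]],
  [0.094,[-0.254,0.062,0.048],[0,0,0.9]],
])

```text
time: 1.4
tool_pos: [0.4794, 0.0232, 0.1499]
ee_rot: [-3.141, -0.0, 0.935]
wrist_force: [0.4, 0.5, 0.8]
width: 0.094
finger_force: 0.0
```

Request:
drive_tool([
  [0.094,[0,0,0],[0,0,0.18]],
  [0.094,[0,0,0],[0,0,0.36]],
  [0.094,[0,0,0],[0,0,0.466]],
  [0.094,[0,0,0],[0,0,0.466]],
])

```text
time: 1.9
tool_pos: [0.4788, 0.0246, 0.1502]
ee_rot: [-3.141, 0.001, 0.476]
wrist_force: [-0.3, 0.7, 0.6]
width: 0.094
finger_force: 0.0
```

```bash
python3 -c "
from h import *
goto(.4785,.022,.051,.47)
im=imaging.snapshot('wrist');cv2.imwrite('pics/w1.png',im[...,::-1]);print(imaging.get_calibration('wrist'))"
```

```text
t 1.9 tcp [0.4788 0.0246 0.1502] rot [-3.141e+00  1.000e-03  4.760e-01] shift [-0.0014  0.0022  0.0992] turn [-0.0004  0.0005  0.0059]
{'intrinsics': array([[309.70691629,   0.        , 318.44694858],
       [  0.        , 309.70691629, 198.42672765],
       [  0.        ,   0.        ,   1.        ]]), 'position': array([0.54387866, 0.05790643, 0.33685858]), 'rotation': array([-2.57131703e-01, -3.28551438e-04, -1.09480453e+00])}
```

View pics/w1.png

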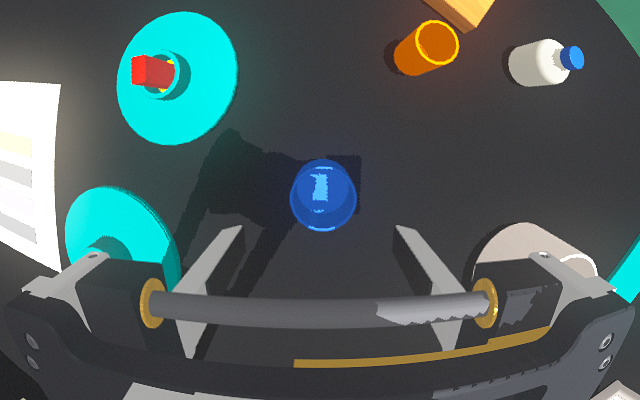

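The wrist view shows the blue cup at (323,195), between the fingertips at columns 240 and 395. I'll descend now.

Request:
drive_tool([
  [0.094,[-0.001,0.002,0.04],[0,0,0.006]],
  [0.094,[-0.001,0.002,0.08],[0,0,0.006]],
  [0.094,[-0.001,0.002,0.099],[0,0,0.006]],
  [0.07,[-0.001,0.002,0.099],[0,0,0.006]],
  [0.05,[-0.001,0.002,0.099],[0,0,0.006]],
])

```text
time: 2.58
tool_pos: [0.4799, 0.0224, 0.0527]
ee_rot: [3.141, -0.002, 0.47]
wrist_force: [-0.5, 0.4, 1.0]
width: 0.0774
finger_force: 0.0
```

Request:
drive_tool([
  [0.05,[0,0,0],[0,0,0]],
  [0.05,[0,0,0],[0,0,0]],
  [0.05,[0,0,0],[0,0,0]],
])

```text
time: 2.95
tool_pos: [0.4794, 0.0224, 0.0521]
ee_rot: [3.141, -0.001, 0.469]
wrist_force: [0.2, 0.9, 0.6]
width: 0.0507
finger_force: 0.0
```

```bash
python3 -c "
from h import *
goto(.4785,.022,.19,.47)
goto(.5,-.2735,.19,.47)"
```

```text
t 2.95 tcp [0.4794 0.0224 0.0521] rot [ 3.141e+00 -1.000e-03  4.690e-01] shift [-0.0009  0.     -0.1379] turn [ 0.0005 -0.001  -0.0011]
t 2.95 tcp [0.4794 0.0224 0.0521] rot [ 3.141e+00 -1.000e-03  4.690e-01] shift [-0.1152  0.2733 -0.1379] turn [ 0.0005 -0.001  -0.0011]
```

```bash
python3 -c "
from h import *
a=imaging.snapshot('wrist');b=imaging.snapshot('scene');
cv2.imwrite('pics/s2.png',b[...,::-1])
b=cv2.resize(b[120:300,240:440],(400,360));a=cv2.resize(a,(576,360))
cv2.imwrite('pics/m2.png',cv2.resize(np.hstack([a,b]),(800,295))[...,::-1])
o=robot.get_obs();print(o)"
```

```text
{'time': 3.05, 'joint_positions': array([-7.15680810e-02,  8.90520463e-03,  1.74971942e+00,  8.03352497e-05,
        1.38255132e+00,  1.03034818e+00]), 'qvel': array([-0.0019837 ,  0.00151624,  0.00173275,  0.0002984 ,  0.00058325,
        0.00024631]), 'joint_torque': array([ 2.71226578e-03, -2.86562687e+01, -2.82677293e+01,  5.16680698e-02,
       -5.88505855e-02, -4.67400514e-04]), 'tool_pos': array([0.47918353, 0.02242063, 0.05179276]), 'ee_rot': array([ 3.14144592e+00, -3.97928351e-04,  4.68865081e-01]), 'wrist_force': array([-0.02155598,  0.09151001, -0.01927527]), 'wrist_torque': array([0.003107  , 0.08980871, 0.06860603]), 'finger_force': 0.0, 'width': 0.04973075152676902}
```

View pics/m2.png

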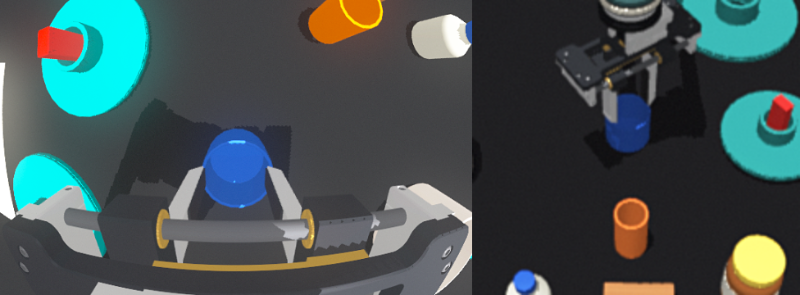

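The cup sits ahead of the fingers along tool +x, at (237,165) in the left view, so the jaws closed behind it. I'll re-measure in all the views.

```bash
python3 - <<'E'
from h import *
c1=(np.array([[309.70691629,0,318.44694858],[0,309.70691629,198.42672765],[0,0,1]]),np.array([0.54387866,0.05790643,0.33685858]),R.from_euler('xyz',[-2.57131703e-01,-3.28551438e-04,-1.09480453]).as_matrix())
def proj(P,c):
    K,p,M=c; q=(np.array(P)-p)@M*[1,-1,-1]; th=np.arctan2(np.hypot(q[0],q[1]),q[2]); u=q[:2]/np.hypot(q[0],q[1])*th*K[0,0]; return u+K[:2,2]
print('w1 TCP px',proj([.4788,.0246,.150],c1),'tip',proj([.4788,.0246,.125],c1))
im=load('pics/w1.png');h,s,v=hsv(im)
blue=lambda h,s,v:(h>100)&(h<130)&(s>100)&(v>50)
print('w1 blue',rim('wrist',win(blue(h,s,v),280,150,365,240),.055,.032,c1))
cyan=win((h>80)&(h<100)&(s>100)&(v>100),110,0,242,150)
print('w1 cover',rim('wrist',cyan,.022,.076,c1,far=False))
print('w1 orange',rim('wrist',win((h<22)&(s>100)&(v>50),385,15,465,80),.08,.021,c1))
h,s,v=hsv(load('pics/s2.png'));print('s2 blue far',rim('scene',win(blue(h,s,v),300,150,365,225),.055,.032), 'bottom', rim('scene',win(blue(h,s,v),300,150,365,225),.0,.032,far=False))
print(cal('wrist'))
im=imaging.snapshot('wrist');cv2.imwrite('pics/w2.png',im[...,::-1]);h,s,v=hsv(im)
print('w2 blue',rim('wrist',win(blue(h,s,v),260,150,385,260),.055,.032))
o=robot.get_obs();print(o['tool_pos'],'tcp px',proj(o['tool_pos'],cal('wrist')),'tip',proj(o['tool_pos']-[0,0,.025],cal('wrist')))
E
```

```text
w1 TCP px [318.01734506 234.29024549] tip [318.05146407 221.69958544]
w1 blue [0.4792 0.02   0.4792 0.02   0.032 ]
w1 cover [0.5183 0.2238 0.5183 0.2238 0.0758]
w1 orange [6.513e-01 1.800e-03 6.548e-01 1.000e-04 1.780e-02]
s2 blue far [0.4809 0.0238 0.4743 0.0306 0.0246] bottom [0.4656 0.0264 0.4642 0.0301 0.0416]
(array([[309.70691629,   0.        , 318.44694858],
       [  0.        , 309.70691629, 198.42672765],
       [  0.        ,   0.        ,   1.        ]]), array([0.54430404, 0.0551711 , 0.23844222]), array([[ 4.51302998e-01,  8.63327968e-01,  2.25810592e-01],
       [-8.92370364e-01,  4.36371270e-01,  1.15131440e-01],
       [ 8.58937354e-04, -2.53465845e-01,  9.67343955e-01]]))
w2 blue [0.4907 0.0281 0.4908 0.0281 0.0321]
[0.47913486 0.02242912 0.05171518] tcp px [317.94967416 234.35848852] tip [317.97616987 221.76660237]
```

```bash
cat >> h.py <<'E'
def proj(P,c):
    K,p,M=c; q=(np.array(P)-p)@M*[1,-1,-1]; th=np.arctan2(np.hypot(q[0],q[1]),q[2]); return q[:2]/np.hypot(q[0],q[1])*th*K[0,0]+K[:2,2]
E
python3 - <<'E'
from h import *
im=load('pics/w2.png')[...,::-1].copy()
o=robot.get_obs();M=R.from_euler('xyz',o['ee_rot']);c=cal('wrist');w=o['width']/2
big=cv2.resize(im[130:330,200:440],None,fx=3,fy=3,interpolation=2)
for x in(-.008,.008):
  for y in(-w,w,-w-.0125,w+.0125):
    p=proj(o['tool_pos']+M.apply([x,y,.025]),c);q=((p-[200,130])*3).astype(int);cv2.circle(big,tuple(map(int,q)),3,(0,255,0) if x>0 else (0,0,255),-1)
cv2.imwrite('pics/m3.png',big)
E
```

```text
(no output)
```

View pics/m3.png

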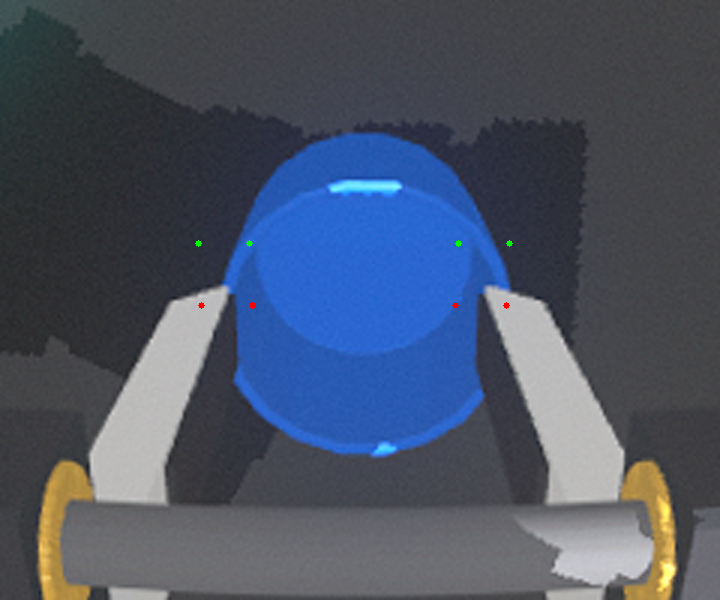

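The cup's rim centre at zoomed (362,318) is in fact centred on the TCP. The fingertips, at zoomed (230,290) and (485,290), look closer to the camera than they should, so they may sit above the rim. I'll check this numerically.

```bash
python3 - <<'E'
from h import *
h,s,v=hsv(load('pics/w2.png'));b=win((h>100)&(h<130)&(s>100)&(v>50),260,150,385,300)
print('w2 blue',rim('wrist',b,.055,.032))
o=robot.get_obs();M=R.from_euler('xyz',o['ee_rot']);c=cal('wrist');w=o['width']/2
obs=np.array([[230,290],[485,290],[172,300],[545,300]])/3+[200,130]
off=[(-w),w,-w-.0125,w+.0125]
for z in(.025,.01,0,-.01,-.015,-.02):
  print(z,[np.round(proj(o['tool_pos']+M.apply([.008,y,z]),c)).tolist() for y in off])
print(obs.round().tolist())
for n,lab in(('scene',0),):
  p,d=rays(n,[[240+ (612-473)*200/328,120+120*180/295],[240+(650-473)*200/328,120+108*180/295]])
  # meet vertical plane through the TCP facing the camera
  nv=(o['tool_pos']-p)*[1,1,0]; t=((o['tool_pos']-p)@nv)/(d@nv); print(np.round(p+d*t[:,None],3))
E
```

```text
w2 blue [0.4794 0.0204 0.4732 0.0182 0.0265]
0.025 [[283.0, 211.0], [353.0, 211.0], [266.0, 211.0], [370.0, 211.0]]
0.01 [[281.0, 218.0], [355.0, 218.0], [263.0, 218.0], [373.0, 218.0]]
0 [[279.0, 223.0], [357.0, 223.0], [260.0, 222.0], [376.0, 222.0]]
-0.01 [[277.0, 228.0], [359.0, 228.0], [257.0, 228.0], [379.0, 228.0]]
-0.015 [[276.0, 231.0], [360.0, 231.0], [256.0, 231.0], [380.0, 231.0]]
-0.02 [[275.0, 234.0], [361.0, 234.0], [254.0, 234.0], [382.0, 234.0]]
[[277.0, 227.0], [362.0, 227.0], [257.0, 230.0], [382.0, 230.0]]
[[0.476 0.    0.033]
 [0.484 0.053 0.061]]
```

The fingertips are really about 40 mm higher than the stated geometry puts them: they sit about 15 mm above the reported TCP, over the rim. I'll open, go 25 mm lower (safe under either reading), and check.

Request:
drive_tool([
  [0.094,[0,0,0],[0,0,0]],
  [0.094,[0,0,0],[0,0,0]],
  [0.094,[0,0,0],[0,0,0]],
  [0.094,[0,0,0.012],[0,0,0]],
  [0.094,[0,0,0.025],[0,0,0]],
])

```text
time: 3.72
tool_pos: [0.4789, 0.0224, 0.0256]
ee_rot: [-3.141, 0.0, 0.469]
wrist_force: [0.5, 0.2, 0.2]
width: 0.0933
finger_force: 0.0
```

Request:
drive_tool([
  [0.055,[0,0,0],[0,0,0]],
  [0.055,[0,0,0],[0,0,0]],
  [0.055,[0,0,0],[0,0,0]],
  [0.055,[0,0,0],[0,0,0]],
  [0.055,[0,0,0],[0,0,0]],
])

```text
time: 4.35
tool_pos: [0.4797, 0.0222, 0.0271]
ee_rot: [3.141, -0.001, 0.469]
wrist_force: [1.0, -0.2, 1.3]
width: 0.0636
finger_force: 30.0
```

```bash
python3 - <<'E'
from h import *
a=imaging.snapshot('wrist');b=imaging.snapshot('scene')
cv2.imwrite('pics/w3.png',a[...,::-1])
a=cv2.resize(a[130:330,200:440],(480,400));b=cv2.resize(b[130:230,290:370],(320,400))
cv2.imwrite('pics/m4.png',np.hstack([a,b])[...,::-1])
o=robot.get_obs();M=R.from_euler('xyz',o['ee_rot']);c=cal('wrist');w=o['width']/2
for z in(.025,0,-.01,-.015,-.02):
  print(z,[np.round((proj(o['tool_pos']+M.apply([.008,y,z]),c)-[200,130])*2).tolist() for y in (-w,w)])
print(o)
E
```

```text
0.025 [[148.0, 162.0], [324.0, 162.0]]
0 [[137.0, 185.0], [335.0, 185.0]]
-0.01 [[132.0, 196.0], [339.0, 196.0]]
-0.015 [[130.0, 201.0], [342.0, 201.0]]
-0.02 [[127.0, 207.0], [345.0, 207.0]]
{'time': 4.45, 'joint_positions': array([-7.16839505e-02,  3.30591579e-02,  1.77806234e+00, -1.79118236e-04,
        1.32904002e+00,  1.03041443e+00]), 'qvel': array([ 0.00211605, -0.00054684,  0.00039912, -0.00072696, -0.00129871,
       -0.00040764]), 'joint_torque': array([ 4.47503775e-01, -2.84240395e+01, -2.65678543e+01,  3.13698761e-01,
        2.72937510e-01,  3.52411444e-03]), 'tool_pos': array([0.47964496, 0.02224154, 0.02705246]), 'ee_rot': array([ 3.14070720e+00, -1.13771469e-03,  4.68741212e-01]), 'wrist_force': array([ 1.49512277, -1.06206154, -0.33874594]), 'wrist_torque': array([-0.20140289, -0.07635326,  0.01349447]), 'finger_force': 30.00021005049348, 'width': 0.06339594695165718}
```

View pics/m4.png

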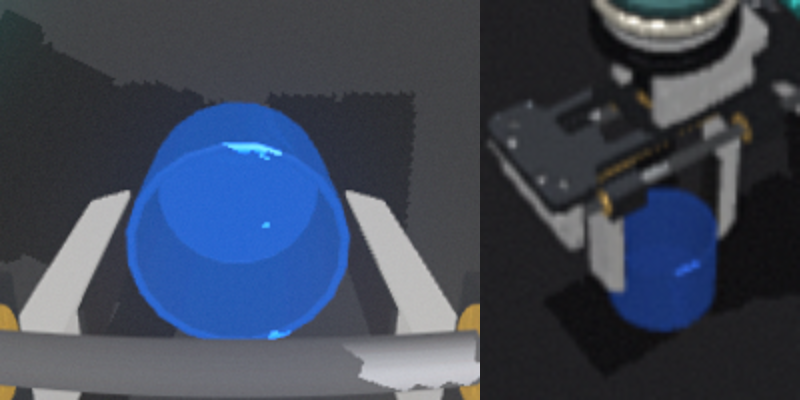

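Grip confirmed: width 63.5 mm, 30 N. The rim stands centred at (238,240) in the left view, with the fingertips about 13 mm above the reported TCP. I'll lift and carry to the crock.

Request:
drive_tool([
  [0.055,[0,0,-0.02],[0,0,0]],
  [0.055,[0,0,-0.06],[0,0,0]],
  [0.055,[0,0,-0.1],[0,0,0]],
  [0.055,[0,0,-0.135],[0,0,0]],
  [0.055,[0,0,-0.135],[0,0,0]],
])

```text
time: 5.08
tool_pos: [0.4808, 0.0225, 0.1643]
ee_rot: [3.139, -0.005, 0.469]
wrist_force: [-1.2, -0.4, -1.4]
width: 0.0643
finger_force: 30.0
```

```bash
python3 -c "
from h import *
goto(.5005,-.2725,.162,.47)"
```

```text
t 5.08 tcp [0.4808 0.0225 0.1643] rot [ 3.139 -0.005  0.469] shift [-0.1157  0.272   0.0025] turn [ 0.0028 -0.0054 -0.0011]
```

Request:
drive_tool([
  [0.055,[-0.015,0.035,0],[0,0,0]],
  [0.055,[-0.037,0.087,0],[0,0,0]],
  [0.055,[-0.059,0.139,0],[0,0,0]],
  [0.055,[-0.081,0.191,0],[0,0,0]],
  [0.055,[-0.1,0.236,0],[0,0,0]],
])

```text
time: 5.7
tool_pos: [0.4951, -0.2345, 0.1583]
ee_rot: [-3.137, 0.002, 0.468]
wrist_force: [0.3, 0.2, -1.3]
width: 0.0639
finger_force: 30.0
```

Request:
drive_tool([
  [0.055,[-0.01,0.025,0],[0,0,0]],
  [0.055,[-0.016,0.036,0],[0,0,0]],
  [0.055,[-0.016,0.036,0],[0,0,0]],
])

```text
time: 6.08
tool_pos: [0.4977, -0.2722, 0.1597]
ee_rot: [-3.138, 0.001, 0.468]
wrist_force: [-0.7, 0.3, -1.2]
width: 0.0641
finger_force: 30.0
```

```bash
python3 - <<'E'
from h import *
c=cal('top');a=imaging.snapshot('wrist');b=imaging.snapshot('scene')
cv2.imwrite('pics/w4.png',a[...,::-1]);cv2.imwrite('pics/s4.png',b[...,::-1])
cv2.imwrite('pics/m5.png',np.hstack([cv2.resize(a,(480,300)),cv2.resize(b[80:270,140:343],(320,300))])[...,::-1])
goto(.5005,-.2725,.033,.47)
E
```

```text
t 6.17 tcp [ 0.4982 -0.2713  0.1608] rot [-3.14  0.    0.47] shift [0.0015 0.0023 0.1278] turn [-0.0019  0.0002 -0.0002]
```

View pics/m5.png

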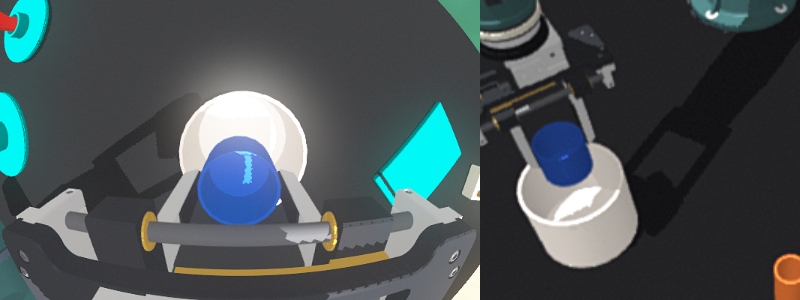

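The cup hangs over the middle of the crock, at (238,185) in the wrist view. I'll lower it.

Request:
drive_tool([
  [0.055,[0.001,0.002,0.03],[0,0,0]],
  [0.055,[0.001,0.002,0.06],[0,0,0]],
  [0.055,[0.001,0.002,0.09],[0,0,0]],
  [0.055,[0.001,0.002,0.115],[0,0,0]],
  [0.055,[0.001,0.002,0.122],[0,0,0]],
])

```text
time: 6.8
tool_pos: [0.4993, -0.2718, 0.0377]
ee_rot: [-3.138, 0.002, 0.471]
wrist_force: [0.2, 0.6, -2.2]
width: 0.064
finger_force: 30.0
```

Request:
drive_tool([
  [0.055,[0,0,0.002],[0,0,0]],
  [0.055,[0,0,0.004],[0,0,0]],
  [0.055,[0,0,0.005],[0,0,0]],
  [0.055,[0,0,0.005],[0,0,0]],
])

```text
time: 7.3
tool_pos: [0.5005, -0.2742, 0.0351]
ee_rot: [3.141, -0.001, 0.469]
wrist_force: [-0.0, 0.1, -1.3]
width: 0.0635
finger_force: 30.0
```

Request:
drive_tool([
  [0.055,[0,0,0.001],[0,0,0]],
  [0.055,[0,0,0.002],[0,0,0]],
  [0.055,[0,0,0.003],[0,0,0]],
  [0.055,[0,0,0.003],[0,0,0]],
])

```text
time: 7.8
tool_pos: [0.5003, -0.274, 0.032]
ee_rot: [3.142, -0.0, 0.469]
wrist_force: [-0.6, 1.1, 2.4]
width: 0.0638
finger_force: 30.0
```

Contact. I'll release a little, then rise.

Request:
drive_tool([
  [0.07,[0,0,0],[0,0,0]],
  [0.078,[0,0,0],[0,0,0]],
  [0.078,[0,0,0],[0,0,0]],
  [0.078,[0,0,-0.03],[0,0,0]],
  [0.078,[0,0,-0.09],[0,0,0]],
])

```text
time: 8.43
tool_pos: [0.4983, -0.2726, 0.1188]
ee_rot: [-3.135, 0.004, 0.469]
wrist_force: [0.6, 0.5, 0.2]
width: 0.0781
finger_force: 0.0
```

Request:
drive_tool([
  [0.078,[0,0,-0.06],[0,0,0]],
  [0.078,[0,0,-0.06],[0,0,0]],
])

```text
time: 8.68
tool_pos: [0.5032, -0.2759, 0.1889]
ee_rot: [3.13, -0.007, 0.469]
wrist_force: [0.5, 0.7, 1.0]
width: 0.078
finger_force: 0.0
```

```bash
python3 - <<'E'
from h import *
c=cal('wrist');a=imaging.snapshot('wrist');cv2.imwrite('pics/w5.png',a[...,::-1])
h,s,v=hsv(a);b=win((h>100)&(h<130)&(s>100)&(v>50),250,130,390,300)
print('blue',rim('wrist',b,.06,.032,c))
goto(.6545,.002,.182,.47)
E
```

```text
blue [ 0.5021 -0.2729  0.5018 -0.2731  0.0317]
t 8.72 tcp [ 0.5017 -0.2749  0.185 ] rot [ 3.136e+00 -3.000e-03  4.690e-01] shift [ 0.2614 -0.178   0.0028] turn [ 0.006  -0.0034 -0.0011]
```

The blue cup stands upright at the crock's centre (rim at z 0.06, radius fit 31.7 mm). Now the orange cup.

Request:
drive_tool([
  [0.094,[0.048,-0.033,0],[0,0,0]],
  [0.094,[0.096,-0.066,0],[0,0,0]],
  [0.094,[0.144,-0.098,0],[0,0,0]],
  [0.094,[0.192,-0.131,0],[0,0,0]],
  [0.094,[0.24,-0.164,0],[0,0,0]],
])

```text
time: 9.35
tool_pos: [0.6399, -0.0174, 0.1786]
ee_rot: [-3.139, 0.004, 0.469]
wrist_force: [1.0, -1.4, -0.2]
width: 0.0938
finger_force: 0.0
```

Request:
drive_tool([
  [0.094,[0.021,-0.014,0],[0,0,0]],
  [0.094,[0.021,-0.014,0.01],[0,0,0]],
  [0.094,[0.021,-0.014,0.01],[0,0,0]],
])

```text
time: 9.72
tool_pos: [0.6511, 0.0011, 0.1691]
ee_rot: [-3.14, 0.004, 0.467]
wrist_force: [-1.1, -0.8, -0.2]
width: 0.0939
finger_force: 0.0
```

```bash
python3 - <<'E'
from h import *
c=cal('wrist');a=imaging.snapshot('wrist');cv2.imwrite('pics/w6.png',a[...,::-1])
h,s,v=hsv(a);b=win((h<22)&(s>120)&(v>50),270,130,370,300)
print('orange',rim('wrist',b,.08,.021,c))
goto(.6545,.0015,.047,.47)
E
```

```text
orange [6.555e-01 3.000e-04 6.556e-01 5.000e-04 2.120e-02]
t 9.78 tcp [0.6515 0.0008 0.1701] rot [-3.141e+00  3.000e-03  4.660e-01] shift [0.0034 0.0008 0.1231] turn [-0.0009  0.0029 -0.0035]
```

Request:
drive_tool([
  [0.094,[0.003,0.001,0.04],[0,0,0]],
  [0.094,[0.003,0.001,0.08],[0,0,0]],
  [0.094,[0.003,0.001,0.11],[0,0,0]],
  [0.094,[0.003,0.001,0.123],[0,0,0]],
  [0.094,[0.003,0.001,0.123],[0,0,0]],
])

```text
time: 10.4
tool_pos: [0.6552, 0.0021, 0.0482]
ee_rot: [-3.141, 0.001, 0.467]
wrist_force: [-0.1, 0.3, 0.3]
width: 0.0943
finger_force: 0.0
```

Request:
drive_tool([
  [0.03,[0,0,0],[0,0,0]],
  [0.03,[0,0,0],[0,0,0]],
  [0.03,[0,0,0],[0,0,0]],
  [0.03,[0,0,0],[0,0,0]],
  [0.03,[0,0,0],[0,0,0]],
])

```text
time: 11.02
tool_pos: [0.6559, 0.0033, 0.0487]
ee_rot: [3.142, -0.0, 0.469]
wrist_force: [0.4, -0.1, 0.4]
width: 0.0471
finger_force: 0.0
```

Request:
drive_tool([
  [0.03,[0,0,0],[0,0,0]],
  [0.03,[0,0,0],[0,0,0]],
])

```text
time: 11.28
tool_pos: [0.6558, 0.0032, 0.0486]
ee_rot: [-3.142, -0.0, 0.469]
wrist_force: [0.3, -0.5, 0.1]
width: 0.042
finger_force: 29.9
```

```bash
python3 - <<'E'
from h import *
c=cal('wrist');a=imaging.snapshot('wrist');b=imaging.snapshot('scene');cv2.imwrite('pics/w7.png',a[...,::-1])
cv2.imwrite('pics/m6.png',np.hstack([cv2.resize(a[130:330,200:440],(480,400)),cv2.resize(b[180:290,293:381],(320,400))])[...,::-1])
o=robot.get_obs();M=R.from_euler('xyz',o['ee_rot']);w=o['width']/2
for z in(0,-.01,-.015,-.02):
  print(z,[np.round((proj(o['tool_pos']+M.apply([.008,y,z]),c)-[200,130])*2).tolist() for y in (-w,w)])
goto(.5015,-.273,.235,.47)
E
```

```text
0 [[170.0, 185.0], [302.0, 185.0]]
-0.01 [[167.0, 196.0], [305.0, 196.0]]
-0.015 [[165.0, 202.0], [307.0, 202.0]]
-0.02 [[163.0, 208.0], [309.0, 208.0]]
t 11.38 tcp [0.6558 0.0032 0.0485] rot [-3.141 -0.     0.469] shift [-0.2625  0.1767 -0.1865] turn [-0.0001 -0.     -0.0012]
```

View pics/m6.png

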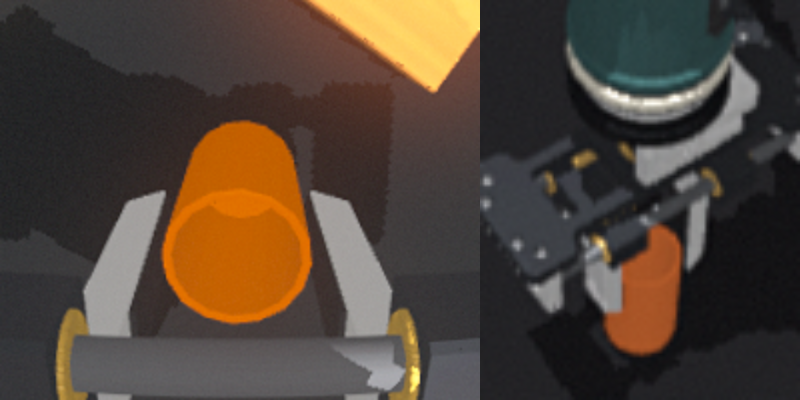

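Orange is gripped (42 mm, 30 N), with the fingertips about 15 mm below its rim. I'll lift and carry it.

Request:
drive_tool([
  [0.03,[0,0,-0.02],[0,0,0]],
  [0.03,[0,0,-0.06],[0,0,0]],
  [0.03,[0,0,-0.1],[0,0,0]],
  [0.03,[-0.02,0.013,-0.145],[0,0,0]],
  [0.03,[-0.06,0.04,-0.15],[0,0,0]],
])

```text
time: 12.0
tool_pos: [0.6228, -0.0593, 0.2056]
ee_rot: [3.135, -0.009, 0.472]
wrist_force: [0.2, -0.6, -0.8]
width: 0.0417
finger_force: 29.9
```

Request:
drive_tool([
  [0.03,[-0.042,0.028,0],[0,0,0]],
  [0.03,[-0.084,0.056,0],[0,0,0]],
  [0.03,[-0.126,0.085,0],[0,0,0]],
  [0.03,[-0.168,0.113,0],[0,0,0]],
  [0.03,[-0.195,0.132,0],[0,0,0]],
])

```text
time: 12.62
tool_pos: [0.5049, -0.2674, 0.2004]
ee_rot: [3.14, -0.001, 0.467]
wrist_force: [-0.3, -0.3, 0.5]
width: 0.0421
finger_force: 29.9
```

Request:
drive_tool([
  [0.03,[-0.006,0.004,0],[0,0,0]],
  [0.03,[-0.006,0.004,0],[0,0,0]],
  [0.03,[-0.006,0.004,0],[0,0,0]],
])

```text
time: 13.0
tool_pos: [0.5032, -0.2705, 0.1989]
ee_rot: [-3.141, -0.001, 0.471]
wrist_force: [0.1, 0.8, -1.7]
width: 0.0421
finger_force: 29.9
```

```bash
python3 - <<'E'
from h import *
c=cal('wrist');a=imaging.snapshot('wrist');cv2.imwrite('pics/w8.png',a[...,::-1])
o=robot.get_obs()
h,s,v=hsv(a);b=win((h<22)&(s>120)&(v>50),270,130,370,300)
print('orange',rim('wrist',b,o['tool_pos'][2]+.0315,.021,c))
goto(.502,-.273,.0575,.47)
E
```

```text
orange [ 0.5012 -0.2717  0.5008 -0.2719  0.0206]
t 13.05 tcp [ 0.5032 -0.2705  0.1988] rot [-3.141e+00 -1.000e-03  4.710e-01] shift [-0.0023  0.0017  0.1413] turn [-0.0002 -0.0005  0.0007]
```

Request:
drive_tool([
  [0.03,[0,0.001,0.03],[0,0,0]],
  [0.03,[0,0.001,0.06],[0,0,0]],
  [0.03,[0,0.001,0.09],[0,0,0]],
  [0.03,[0,0.001,0.12],[0,0,0]],
  [0.03,[0,0.001,0.133],[0,0,0]],
])

```text
time: 13.68
tool_pos: [0.5024, -0.2709, 0.0634]
ee_rot: [-3.138, 0.002, 0.47]
wrist_force: [-0.1, -0.8, -0.7]
width: 0.0419
finger_force: 29.9
```

Request:
drive_tool([
  [0.03,[0,0,0.001],[0,0,0]],
  [0.03,[0,0,0.003],[0,0,0]],
  [0.03,[0,0,0.005],[0,0,0]],
  [0.03,[0,0,0.005],[0,0,0]],
])

```text
time: 14.18
tool_pos: [0.5032, -0.2729, 0.0612]
ee_rot: [3.141, -0.001, 0.469]
wrist_force: [-0.1, 0.6, -1.0]
width: 0.0416
finger_force: 29.9
```

Request:
drive_tool([
  [0.03,[0,0,0.001],[0,0,0]],
  [0.03,[0,0,0.002],[0,0,0]],
  [0.03,[0,0,0.003],[0,0,0]],
  [0.03,[0,0,0.003],[0,0,0]],
])

```text
time: 14.68
tool_pos: [0.5029, -0.2726, 0.0576]
ee_rot: [-3.142, -0.0, 0.469]
wrist_force: [-0.5, -0.6, -0.3]
width: 0.042
finger_force: 29.9
```

Request:
drive_tool([
  [0.03,[0,0,0.0005],[0,0,0]],
  [0.03,[0,0,0.0005],[0,0,0]],
  [0.03,[0,0,0.001],[0,0,0]],
  [0.03,[0,0,0.001],[0,0,0]],
])

```text
time: 15.18
tool_pos: [0.5032, -0.2727, 0.0574]
ee_rot: [3.141, -0.001, 0.469]
wrist_force: [-1.6, 0.4, 5.2]
width: 0.0421
finger_force: 29.9
```

Request:
drive_tool([
  [0.055,[0,0,0],[0,0,0]],
  [0.065,[0,0,0],[0,0,0]],
  [0.065,[0,0,0],[0,0,0]],
  [0.07,[0,0,-0.03],[0,0,0]],
  [0.08,[0,0,-0.09],[0,0,0]],
])

```text
time: 15.8
tool_pos: [0.5009, -0.2713, 0.1435]
ee_rot: [-3.134, 0.004, 0.469]
wrist_force: [1.1, 0.3, -0.4]
width: 0.0768
finger_force: 0.0
```

Request:
drive_tool([
  [0.094,[0,0,-0.05],[0,0,0]],
  [0.094,[0,0,-0.05],[0,0,0]],
])

```text
time: 16.05
tool_pos: [0.5053, -0.2742, 0.2025]
ee_rot: [3.132, -0.006, 0.469]
wrist_force: [0.0, -0.5, -0.4]
width: 0.093
finger_force: 0.0
```

```bash
python3 - <<'E'
from h import *
c=cal('wrist');a=imaging.snapshot('wrist');cv2.imwrite('pics/w9.png',a[...,::-1])
h,s,v=hsv(a);b=win((h<22)&(s>120)&(v>50),250,130,390,300)
print('orange',rim('wrist',b,.089,.021,c))
b=win((h>100)&(h<130)&(s>100)&(v>50),250,130,390,300)
print('blue',rim('wrist',b,.06,.032,c))
w=win((s<70)&(v>90),180,90,460,330)
print('pot',w.sum())
goto(.518,.226,.2,.47)
E
```

```text
orange [ 0.5031 -0.2747  0.5017 -0.2754  0.0198]
blue [ 0.5018 -0.2751  0.4951 -0.2722  0.0252]
pot 36524
t 16.1 tcp [ 0.504  -0.2734  0.199 ] rot [ 3.137e+00 -3.000e-03  4.690e-01] shift [ 0.2381 -0.4391 -0.0024] turn [ 0.0045 -0.0026 -0.0012]
```

View pics/w9.png

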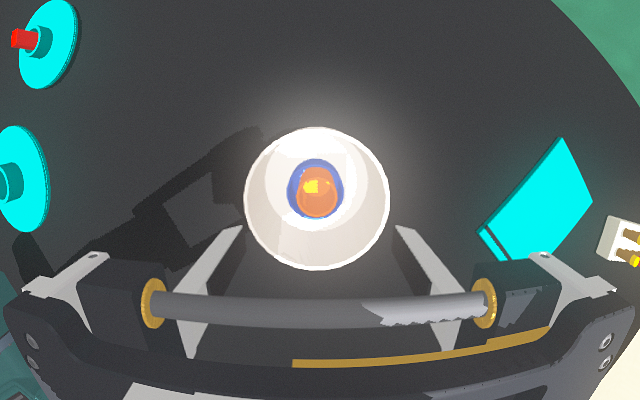

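The orange cup stands nested in the blue cup at (316,192), central in the crock (rim centre about (317,198)). Those were my ten pictures, so from here I go by numbers only. Next, the lid.

Request:
drive_tool([
  [0.094,[0.028,-0.052,0],[0,0,0]],
  [0.094,[0.056,-0.104,0],[0,0,0]],
  [0.094,[0.084,-0.156,0],[0,0,0]],
  [0.094,[0.112,-0.208,0],[0,0,0]],
  [0.094,[0.14,-0.26,0],[0,0,0]],
])

```text
time: 16.73
tool_pos: [0.509, 0.0244, 0.1938]
ee_rot: [-3.139, 0.004, 0.468]
wrist_force: [0.7, -0.2, 0.3]
width: 0.0937
finger_force: 0.0
```

Request:
drive_tool([
  [0.094,[0.028,-0.052,0],[0,0,0]],
  [0.094,[0.056,-0.104,0],[0,0,0]],
  [0.094,[0.084,-0.156,0],[0,0,0]],
  [0.094,[0.098,-0.179,0],[0,0,0]],
  [0.094,[0.098,-0.179,0],[0,0,0]],
])

```text
time: 17.35
tool_pos: [0.5155, 0.2279, 0.1935]
ee_rot: [-3.141, 0.005, 0.472]
wrist_force: [-0.5, -0.8, -0.3]
width: 0.0939
finger_force: 0.0
```

```bash
python3 - <<'E'
from h import *
c=cal('wrist');a=imaging.snapshot('wrist');cv2.imwrite('pics/w10.png',a[...,::-1])
h,s,v=hsv(a)
cy=win((h>80)&(h<100)&(s>100)&(v>80),200,60,440,225)
print('cover',cy.sum(),rim('wrist',cy,.022,.076,c), rim('wrist',cy,.022,.076,c,far=False))
red=win(((h<6)|(h>174))&(s>120)&(v>60),230,80,410,330);ys,xs=np.nonzero(red)
print('red',xs.min(),xs.max(),ys.min(),ys.max(),red.sum(),np.percentile(v[red],[5,25,50,75,95]))
print('all red rect @.09',cv2.minAreaRect((plane('wrist',contour(red),.09,c)*1000).astype(np.float32)))
for t in (150,200,235):
    m=red&(v>t)
    if m.sum()>50: print(t,m.sum(),cv2.minAreaRect((plane('wrist',contour(m),.09,c)*1000).astype(np.float32)))
goto(.518,.226,.057,.47)
# pot rim from w9
o=load('pics/w9.png');h,s,v=hsv(o)
E
python3 - <<'E'
import sys; sys.path.insert(0,'.')
from h import *
for n,w in(('top',(410,155,520,255)),('scene',(155,160,250,255))):
    h,s,v=hsv(imaging.snapshot(n)); print(n,rim(n,win((s<60)&(v>60),*w),.11,.07))
E
```

```text
cover 9644 [0.5289 0.2292 0.5401 0.2325 0.0844] [0.5205 0.2238 0.5216 0.2254 0.0728]
red 315 330 170 206 549 [104. 110. 238. 242. 245.]
all red rect @.09 ((523.1633911132812, 227.04661560058594), (35.548954010009766, 14.618197441101074), 27.011503219604492)
150 355 ((518.4041748046875, 224.6328125), (24.883567810058594, 14.618188858032227), 27.066526412963867)
200 308 ((518.6492919921875, 224.204833984375), (22.892709732055664, 13.633496284484863), 27.01302719116211)
235 281 ((518.4295654296875, 224.6343994140625), (22.891416549682617, 12.668482780456543), 27.01302719116211)
t 17.4 tcp [0.5158 0.2266 0.194 ] rot [-3.142  0.005  0.47 ] shift [0.0023 0.0015 0.137 ] turn [-0.0001  0.0046  0.0004]
top [ 0.5006 -0.2736  0.5005 -0.2734  0.0702]
scene [ 0.4989 -0.2738  0.5003 -0.2733  0.0712]
```

The bar is at (0.518, 0.225) with yaw 27.0°, which matches the tool. I'll lower over it and grip with the tips just above the collar.

Request:
drive_tool([
  [0.094,[0.002,0.001,0.04],[0,0.004,0]],
  [0.094,[0.002,0.001,0.08],[0,0.004,0]],
  [0.094,[0.002,0.001,0.115],[0,0.004,0]],
  [0.08,[0.002,0.001,0.138],[0,0.004,0]],
  [0.06,[0.002,0.001,0.145],[0,0.004,0]],
])

```text
time: 18.12
tool_pos: [0.5179, 0.2246, 0.0495]
ee_rot: [-3.141, 0.0, 0.467]
wrist_force: [-0.1, -0.1, 0.1]
width: 0.0774
finger_force: 0.0
```

Request:
drive_tool([
  [0.03,[0,0,0],[0,0,0]],
  [0.02,[0,0,0],[0,0,0]],
  [0.01,[0,0,0],[0,0,0]],
  [0.01,[0,0,0],[0,0,0]],
  [0.005,[0,0,0],[0,0,0]],
])

```text
time: 18.75
tool_pos: [0.5193, 0.2267, 0.0519]
ee_rot: [3.142, -0.005, 0.469]
wrist_force: [0.3, 0.3, -0.7]
width: 0.0275
finger_force: 0.0
```

```bash
python3 - <<'E'
from h import *
o=robot.get_obs();M=R.from_euler('xyz',o['ee_rot']);c=cal('wrist');print(o['tool_pos'],o['width'],o['finger_force'])
off=M.inv().apply(c[1]-o['tool_pos']);Rc=M.as_matrix().T@c[2];print('cam off',off)
M9=R.from_euler('xyz',[3.137,-.003,.469]);c9=(c[0],np.array([.504,-.2734,.199])+M9.apply(off),M9.as_matrix()@Rc)
h,s,v=hsv(load('pics/w9.png'))
w=win(v>110,244,125,392,272);w&=~((h>80)&(h<100)&(s>200))
# drop the finger corners: keep the part above row 222
ct=contour(cv2.morphologyEx(w.astype(np.uint8),cv2.MORPH_OPEN,np.ones((3,3))))
q=plane('wrist',ct,.11,c9);ce=np.array([.502,-.274])
for i in range(4):
    r=np.hypot(*(q-ce).T);k=abs(r-.07)<.006
    ce=least_squares(lambda x:np.hypot(*(q[k]-x).T)-.07,ce,loss='soft_l1',f_scale=.001).x
print('pot w9',ce,k.sum(),len(q),np.abs(np.hypot(*(q[k]-ce).T)-.07).mean())
print('blue',rim('wrist',win((h>100)&(h<130)&(s>100)&(v>50),250,130,390,300),.06,.032,c9))
print('orange',rim('wrist',win((h<22)&(s>120)&(v>50),250,130,390,300),.089,.021,c9))
E
```

```text
[0.51928247 0.22670968 0.05189224] 0.027474618304333072 0.0
cam off [ 0.07297198  0.00024608 -0.18661646]
pot w9 [ 0.50171541 -0.27386874] 424 506 0.0014900116861871983
blue [ 0.5008 -0.2736  0.4939 -0.2706  0.0249]
orange [ 0.5023 -0.2729  0.5007 -0.2738  0.0196]
```

Request:
drive_tool([
  [0.03,[0,0,0.005],[0,0,0]],
  [0.005,[0,0,0.005],[0,0,0]],
  [0.005,[0,0,0.005],[0,0,0]],
  [0.005,[0,0,0.005],[0,0,0]],
  [0.005,[0,0,0.005],[0,0,0]],
])

```text
time: 19.38
tool_pos: [0.519, 0.2263, 0.0462]
ee_rot: [3.141, -0.003, 0.469]
wrist_force: [-1.0, -1.2, -2.6]
width: 0.0156
finger_force: 29.9
```

Request:
drive_tool([
  [0.005,[0,0,0],[0,0,0]],
  [0.005,[0,0,-0.005],[0,0,0]],
  [0.005,[0,0,-0.015],[0,0,0]],
  [0.005,[0,0,-0.02],[0,0,0]],
  [0.005,[0,0,-0.02],[0,0,0]],
])

```text
time: 20.0
tool_pos: [0.5197, 0.2268, 0.0676]
ee_rot: [3.141, -0.006, 0.469]
wrist_force: [0.2, 1.0, -4.1]
width: 0.016
finger_force: 29.9
```

Bar gripped (16 mm, 30 N, about 4 N load). I'll lift, then carry smoothly.

Request:
drive_tool([
  [0.005,[0,0,-0.02],[0,0,0]],
  [0.005,[0,0,-0.05],[0,0,0]],
  [0.005,[0,0,-0.085],[0,0,0]],
  [0.005,[0,0,-0.11],[0,0,0]],
  [0.005,[0,0,-0.12],[0,0,0]],
])

```text
time: 20.62
tool_pos: [0.5194, 0.2266, 0.1885]
ee_rot: [3.141, -0.007, 0.469]
wrist_force: [-0.1, 1.0, -4.5]
width: 0.0158
finger_force: 29.9
```

```bash
python3 -c "
from h import *
goto(.501,-.273,.187,.47)"
```

```text
t 20.62 tcp [0.5194 0.2266 0.1885] rot [ 3.141 -0.007  0.469] shift [-2.422e-01  4.374e-01 -1.000e-04] turn [ 0.0004 -0.0072 -0.0012]
```

Request:
drive_tool([
  [0.005,[-0.01,0.018,0],[0,0,0]],
  [0.005,[-0.029,0.053,0],[0,0,0]],
  [0.005,[-0.053,0.096,0],[0,0,0]],
  [0.005,[-0.077,0.139,0],[0,0,0]],
  [0.005,[-0.101,0.182,0],[0,0,0]],
])

```text
time: 21.25
tool_pos: [0.5091, 0.0157, 0.1841]
ee_rot: [-3.14, -0.001, 0.468]
wrist_force: [1.4, -0.1, -4.3]
width: 0.0162
finger_force: 29.9
```

Request:
drive_tool([
  [0.005,[-0.024,0.043,0],[0,0,0]],
  [0.005,[-0.048,0.086,0],[0,0,0]],
  [0.005,[-0.072,0.129,0],[0,0,0]],
  [0.005,[-0.096,0.172,0],[0,0,0]],
  [0.005,[-0.115,0.209,0],[0,0,0]],
])

```text
time: 21.88
tool_pos: [0.5004, -0.2225, 0.1835]
ee_rot: [-3.139, -0.001, 0.467]
wrist_force: [0.4, 0.5, -3.3]
width: 0.0162
finger_force: 29.9
```

Request:
drive_tool([
  [0.005,[-0.014,0.026,0],[0,0,0]],
  [0.005,[-0.022,0.04,0],[0,0,0]],
  [0.005,[-0.026,0.046,0],[0,0,0]],
  [0.005,[-0.026,0.046,0],[0,0,0]],
])

```text
time: 22.38
tool_pos: [0.4999, -0.2724, 0.1851]
ee_rot: [-3.14, -0.004, 0.469]
wrist_force: [0.1, 0.0, -4.5]
width: 0.0162
finger_force: 29.9
```

```bash
python3 - <<'E'
from h import *
o=robot.get_obs();z=o['tool_pos'][2]-.0462+.022
goto(.501,-.273,.146,.47)
for n,w in(('top',(380,120,560,300)),('scene',(120,110,290,260)),('wrist',(200,60,440,290))):
    c=cal(n);im=imaging.snapshot(n);cv2.imwrite(f'pics/l_{n}.png',im[...,::-1]);h,s,v=hsv(im)
    m=win((h>80)&(h<100)&(s>80)&(v>60),*w)
    if n!='wrist': # circle of known size, arm hides part
        m=cv2.morphologyEx(m.astype(np.uint8),cv2.MORPH_OPEN,np.ones((3,3)))
        q=plane(n,cv2.convexHull(contour(m))[:,0],z,c);ce=np.array([.501,-.273])
        q=plane(n,contour(m),z,c)
        for i in range(6):
            r=np.hypot(*(q-ce).T);k=abs(r-.076)<(.02 if i<2 else .005)
            ce=least_squares(lambda x:np.hypot(*(q[k]-x).T)-.076,ce,loss='soft_l1',f_scale=.001).x
        print(n,'cover',ce.round(4),k.sum(),len(q),z)
    red=win(((h<6)|(h>174))&(s>120)&(v>60),*w);print(n,'red',red.sum())
    if red.sum()>60:
        t=170 if n!='wrist' else 150
        print(cv2.minAreaRect((plane(n,contour(red&(v>t)),z+.068,c)*1000).astype(np.float32)))
E
```

```text
t 22.38 tcp [ 0.4999 -0.2724  0.1851] rot [-3.14  -0.004  0.469] shift [0.0006 0.001  0.0391] turn [-0.0013 -0.0039 -0.0011]
top cover [ 0.4863 -0.2644] 68 469 0.16094253763061203
top red 0
scene cover [ 0.5029 -0.2679] 179 231 0.16094253763061203
scene red 234Traceback (most recent call last):
  File "<stdin>", line 18, in <module>
  File "h.py", line 19, in contour
    return max(cs,key=cv2.contourArea)[:,0]
           ~~~^^^^^^^^^^^^^^^^^^^^^^^^
ValueError: max() iterable argument is empty
```

```bash
python3 - <<'E'
from h import *
def fit(n,m,z,r,c,sel):
    ct=contour(cv2.morphologyEx(m.astype(np.uint8),cv2.MORPH_OPEN,np.ones((3,3))));q=plane(n,ct,z,c);ce=q.mean(0)
    a=(q-ce);k0=sel(a)
    for i in range(5):
        rr=np.hypot(*(q-ce).T);k=k0&(abs(rr-r)<(.03 if i<2 else .004))
        ce=least_squares(lambda x:np.hypot(*(q[k]-x).T)-r,ce,loss='soft_l1',f_scale=.001).x
    return ce.round(4),k.sum(),k0.sum()
o=robot.get_obs();zt=o['tool_pos'][2]-.0462
print(o['tool_pos'])
c=cal('scene')
near=lambda a:(a[:,0]>.01)
for f,w,zz in(('pics/scene0.png',(385,165,465,235),0),('pics/l_scene.png',(120,110,290,260),zt)):
    h,s,v=hsv(load(f));m=win((h>80)&(h<100)&(s>80)&(v>40),*w)
    print(f,'near skirt bottom',fit('scene',m,zz+.0115,.076,c,near))
h,s,v=hsv(load('pics/scene0.png'));m=win((s<60)&(v>60),155,160,250,255)
print('pot base near',fit('scene',m,.0,.07,c,lambda a:a[:,0]>.02), rim('scene',m,.11,.07))
h,s,v=hsv(load('pics/l_scene.png'));red=win(((h<6)|(h>174))&(s>120)&(v>60),120,100,290,260);ys,xs=np.nonzero(red)
print('red',xs.min(),xs.max(),ys.min(),ys.max())
c=cal('wrist');im=imaging.snapshot('wrist');cv2.imwrite('pics/l_wrist.png',im[...,::-1]);h,s,v=hsv(im)
m=win((h>80)&(h<100)&(s>80)&(v>60),150,30,500,225)
print('wrist cover',fit('wrist',m,zt+.0115,.076,c,lambda a:a@[.89,.45]>.01))
red=win(((h<6)|(h>174))&(s>120)&(v>60),230,80,410,330);ys,xs=np.nonzero(red)
print('red',xs.min(),xs.max(),ys.min(),ys.max(),v[red].max())
m=red&(v>170)
if m.sum()>30: print(cv2.minAreaRect((plane('wrist',contour(m),zt+.09,c)*1000).astype(np.float32)))
E
```

```text
[ 0.50031159 -0.27185906  0.18559161]
pics/scene0.png near skirt bottom (array([0.5178, 0.2291]), np.int64(86), np.int64(87))
pics/l_scene.png near skirt bottom (array([ 0.4967, -0.2702]), np.int64(93), np.int64(93))
pot base near (array([ 0.5012, -0.2739]), np.int64(88), np.int64(100)) [ 0.4998 -0.2739  0.5009 -0.2735  0.0709]
red 177 214 150 217
wrist cover (array([ 0.5192, -0.2718]), np.int64(256), np.int64(289))
red 303 334 209 287 229
((507.896240234375, -268.3704528808594), (43.335655212402344, 15.632674217224121), 26.889402389526367)
```

The measurements agree within about 2 mm of the target (0.501, −0.273). I'll make a small correction and lower slowly, watching the force.

Request:
drive_tool([
  [0.005,[0.001,0.001,0.005],[0,-0.004,0]],
  [0.005,[0.001,0.001,0.014],[0,-0.004,0]],
  [0.005,[0.001,0.001,0.02],[0,-0.004,0]],
  [0.005,[0.001,0.001,0.023],[0,-0.004,0]],
  [0.005,[0.001,0.001,0.025],[0,-0.004,0]],
])

```text
time: 23.15
tool_pos: [0.5016, -0.2732, 0.1603]
ee_rot: [-3.141, 0.0, 0.469]
wrist_force: [-0.2, -1.0, -4.5]
width: 0.0158
finger_force: 29.9
```

Request:
drive_tool([
  [0.005,[0,0,0.002],[0,0,0]],
  [0.005,[0,0,0.004],[0,0,0]],
  [0.005,[0,0,0.006],[0,0,0]],
  [0.005,[0,0,0.007],[0,0,0]],
  [0.005,[0,0,0.007],[0,0,0]],
])

```text
time: 23.78
tool_pos: [0.5016, -0.2732, 0.1535]
ee_rot: [-3.141, -0.0, 0.469]
wrist_force: [0.2, -0.5, -3.4]
width: 0.0157
finger_force: 29.9
```

No contact at lid height 107 mm, so the plug is inside the mouth. Continuing down.

Request:
drive_tool([
  [0.005,[0,0,0.001],[0,0,0]],
  [0.005,[0,0,0.003],[0,0,0]],
  [0.005,[0,0,0.005],[0,0,0]],
  [0.005,[0,0,0.006],[0,0,0]],
  [0.005,[0,0,0.006],[0,0,0]],
])

```text
time: 24.4
tool_pos: [0.5016, -0.2732, 0.1474]
ee_rot: [-3.141, 0.0, 0.469]
wrist_force: [-1.2, -0.4, -4.0]
width: 0.0158
finger_force: 29.9
```

Request:
drive_tool([
  [0.005,[0,0,0.001],[0,0,0]],
  [0.005,[0,0,0.001],[0,0,0]],
  [0.005,[0,0,0.001],[0,0,0]],
])

```text
time: 24.78
tool_pos: [0.5017, -0.2733, 0.1466]
ee_rot: [3.142, -0.0, 0.469]
wrist_force: [-0.5, 0.3, -3.8]
width: 0.0155
finger_force: 29.9
```

Request:
drive_tool([
  [0.005,[0,0,0.0005],[0,0,0]],
  [0.005,[0,0,0.001],[0,0,0]],
  [0.005,[0,0,0.001],[0,0,0]],
  [0.005,[0,0,0.001],[0,0,0]],
])

```text
time: 25.28
tool_pos: [0.5017, -0.2734, 0.1463]
ee_rot: [3.141, -0.0, 0.469]
wrist_force: [-2.3, 0.6, 0.8]
width: 0.0158
finger_force: 29.9
```

Request:
drive_tool([
  [0.005,[0,0,0.0005],[0,0,0]],
  [0.005,[0,0,0.001],[0,0,0]],
  [0.005,[0,0,0.001],[0,0,0]],
  [0.005,[0,0,0.001],[0,0,0]],
])

```text
time: 25.78
tool_pos: [0.5017, -0.2735, 0.1462]
ee_rot: [3.14, -0.001, 0.469]
wrist_force: [-4.2, 0.5, 5.1]
width: 0.0161
finger_force: 30.0
```

Seated: the height stops exactly 100 mm above the grasp height, and the contact force rises. Releasing.

Request:
drive_tool([
  [0.022,[0,0,0],[0,0,0]],
  [0.04,[0,0,0],[0,0,0]],
  [0.094,[0,0,0],[0,0,0]],
  [0.094,[0,0,0],[0,0,0]],
  [0.094,[0,0,0],[0,0,0]],
])

```text
time: 26.4
tool_pos: [0.5018, -0.2735, 0.1447]
ee_rot: [3.141, -0.0, 0.469]
wrist_force: [-0.2, 0.9, 0.6]
width: 0.0584
finger_force: 0.0
```

Request:
drive_tool([
  [0.094,[0,0,0],[0,0,0]],
  [0.094,[0,0,0],[0,0,0]],
])

```text
time: 26.65
tool_pos: [0.5012, -0.2729, 0.1438]
ee_rot: [-3.14, 0.001, 0.469]
wrist_force: [0.3, -0.3, -0.5]
width: 0.0785
finger_force: 0.0
```

```bash
python3 - <<'E'
from h import *
c=cal('wrist');im=imaging.snapshot('wrist');cv2.imwrite('pics/c_wrist.png',im[...,::-1]);h,s,v=hsv(im)
red=win(((h<6)|(h>174))&(s>120)&(v>60),230,80,410,330);ys,xs=np.nonzero(red)
print('red',xs.min(),xs.max(),ys.min(),ys.max(),red.sum(),np.percentile(v[red],[5,25,50,75,95]))
print('bar',cv2.minAreaRect((plane('wrist',contour(red&(v>170)),.19,c)*1000).astype(np.float32)))
# collar edges: teal columns beside the bar
m=(h>80)&(h<100)&(s>80)&(v>60)
o=robot.get_obs();M=R.from_euler('xyz',o['ee_rot']);print(o['tool_pos'],o['width'])
for z in(.122,.152):print('collar +-26 px',[proj(np.r_[o['tool_pos'][:2],z]+M.apply([0,y,0]),c).round() for y in(-.026,.026)])
h2=load('pics/c_wrist.png')
for r in range(200,300,12):
    t=np.nonzero(m[r,230:410])[0]+230; print(r,[(int(g[0]),int(g[-1])) for g in np.split(t,np.nonzero(np.diff(t)>1)[0]+1) if len(g)>3])
E
```

```text
red 304 335 210 290 2270 [188. 192. 216. 220. 222.]
bar ((509.3605041503906, -270.20843505859375), (44.192684173583984, 15.232117652893066), 25.863500595092773)
[ 0.50130794 -0.27295079  0.1438699 ] 0.0822821313831739
collar +-26 px [array([282., 223.]), array([355., 223.])]
collar +-26 px [array([276., 239.]), array([360., 239.])]
200 [(230, 409)]
212 [(230, 302), (336, 409)]
224 [(230, 290), (347, 409)]
236 [(256, 294), (343, 381)]
248 [(257, 303), (336, 380)]
260 [(253, 303), (336, 384)]
272 [(248, 303), (336, 389)]
284 [(248, 304), (336, 390)]
296 [(264, 373)]
```

The bar and collar sit centred at column 319. I'll lower around the collar and grip it.

Request:
drive_tool([
  [0.094,[0,0,0],[0,0,0]],
  [0.094,[0,0,0.008],[0,0,0]],
  [0.094,[0,0,0.016],[0,0,0]],
  [0.094,[0,0,0.024],[0,0,0]],
  [0.094,[0,0,0.027],[0,0,0]],
])

```text
time: 27.32
tool_pos: [0.5012, -0.273, 0.1164]
ee_rot: [-3.14, 0.001, 0.469]
wrist_force: [-0.4, -0.3, 0.0]
width: 0.0936
finger_force: 0.0
```

Request:
drive_tool([
  [0.055,[0,0,0],[0,0,0]],
  [0.045,[0,0,0],[0,0,0]],
  [0.045,[0,0,0],[0,0,0]],
  [0.045,[0,0,0],[0,0,0]],
  [0.045,[0,0,0],[0,0,0]],
])

```text
time: 27.95
tool_pos: [0.5017, -0.2732, 0.1178]
ee_rot: [-3.142, -0.0, 0.469]
wrist_force: [-1.1, -0.1, 1.2]
width: 0.0507
finger_force: 30.0
```

Request:
drive_tool([
  [0.045,[0,0,0],[0,0,0]],
  [0.045,[0,0,0],[0,0,0]],
])

```text
time: 28.2
tool_pos: [0.5017, -0.2732, 0.1178]
ee_rot: [-3.142, -0.0, 0.469]
wrist_force: [-0.8, 0.8, 1.6]
width: 0.0504
finger_force: 30.0
```

```bash
python3 - <<'E'
from h import *
c=cal('wrist');im=imaging.snapshot('wrist');cv2.imwrite('pics/d_wrist.png',im[...,::-1]);h,s,v=hsv(im)
o=robot.get_obs();print(o['width'],o['tool_pos'],o['finger_force'])
m=win((h>80)&(h<100)&(s>80)&(v>60),150,30,500,240)
def fit(n,m,z,r,c):
    ct=contour(m);q=plane(n,ct,z,c);d=o['tool_pos'][:2];k0=(q-d)@[.89,.45]>.03;ce=d
    for i in range(5):
        k=k0&(abs(np.hypot(*(q-ce).T)-r)<(.03 if i<2 else .005))
        ce=least_squares(lambda x:np.hypot(*(q[k]-x).T)-r,ce,loss='soft_l1',f_scale=.001).x
    return ce.round(4),k.sum(),k0.sum()
for z in(.1115,.122):print('cover',z,fit('wrist',m,z,.076,c))
# red bar top face: near edge of the bar at the top
red=win(((h<6)|(h>174))&(s>120)&(v>60),230,80,410,330);ys,xs=np.nonzero(red)
print('red',xs.min(),xs.max(),ys.min(),ys.max())
for r in range(ys.min(),ys.max()+1,6):print(r,xs[ys==r].min(),xs[ys==r].max(),int(np.median(v[r][red[r]])),end=' | ')
M=R.from_euler('xyz',o['ee_rot'])
for x,z in((.013,.152),(.013,.19),(-.013,.19)):print('\nbar',x,z,[proj(np.r_[o['tool_pos'][:2],z]+M.apply([x,y,0]),c).round() for y in(-.008,.008)],end='')
E
```

```text
0.05028313433196792 [ 0.50170762 -0.2731969   0.11776265] 30.00015834113583
cover 0.1115 (array([ 0.5198, -0.2727]), np.int64(592), np.int64(592))
cover 0.122 (array([ 0.518, -0.273]), np.int64(584), np.int64(599))
red 301 337 225 299
225 310 327 193 | 231 306 331 188 | 237 305 332 188 | 243 305 333 188 | 249 304 333 189 | 255 303 334 189 | 261 302 335 189 | 267 301 336 190 | 273 301 337 215 | 279 301 337 219 | 285 301 337 219 | 291 301 337 219 | 297 301 336 220 | 
bar 0.013 0.152 [array([303., 235.]), array([333., 235.])]
bar 0.013 0.19 [array([298., 268.]), array([337., 268.])]
bar -0.013 0.19 [array([300., 318.]), array([336., 318.])]
```

The bar's front top edge is at row 270 against a predicted 268, and the collar opening is symmetric, so the lid is well centred and the collar is gripped. Lifting straight up, gently.

Request:
drive_tool([
  [0.045,[0,0,-0.003],[0,0,0]],
  [0.045,[0,0,-0.008],[0,0,0]],
  [0.045,[0,0,-0.014],[0,0,0]],
  [0.045,[0,0,-0.02],[0,0,0]],
  [0.045,[0,0,-0.02],[0,0,0]],
])

```text
time: 28.88
tool_pos: [0.5021, -0.2736, 0.1386]
ee_rot: [3.14, -0.001, 0.469]
wrist_force: [-0.3, -0.3, -1.9]
width: 0.0505
finger_force: 30.0
```

```bash
python3 - <<'E'
from h import *
c=cal('wrist');im=imaging.snapshot('wrist');h,s,v=hsv(im)
o=robot.get_obs();print(o['width'],o['tool_pos'],o['wrist_force'])
red=win(((h<6)|(h>174))&(s>120)&(v>60),230,80,410,330);ys,xs=np.nonzero(red)
print('red',xs.min(),xs.max(),ys.min(),ys.max())
for r in range(ys.min(),ys.max()+1,5):print(r,xs[ys==r].min(),xs[ys==r].max(),int(np.median(v[r][red[r]])),end=' | ')
for z in(.19,.21):print('\nbar',z,[proj(np.r_[o['tool_pos'][:2],z]+R.from_euler('xyz',o['ee_rot']).apply([.013,y,0]),c).round() for y in(-.008,.008)],end='')
E
```

```text
0.050842533754117444 [ 0.50188704 -0.2733954   0.13805824] [ 0.20103423  0.30696418 -1.77214171]
red 302 333 225 296
225 310 327 191 | 230 305 331 187 | 235 305 331 187 | 240 304 331 187 | 245 304 332 187 | 250 303 333 189 | 255 303 333 218 | 260 302 333 218 | 265 302 333 218 | 270 302 333 218 | 275 303 333 218 | 280 303 333 218 | 285 303 333 218 | 290 303 333 218 | 295 305 332 220 | 
bar 0.19 [array([301., 248.]), array([334., 248.])]
bar 0.21 [array([298., 268.]), array([337., 268.])]
```

The load is 1.8 N (cover only), and the bar edge moved to row 252, matching z = 0.19, so the lid stayed seated. I'll raise the rest.

Request:
drive_tool([
  [0.045,[0,0,-0.012],[0,0,0]],
  [0.045,[0,0,-0.028],[0,0,0]],
  [0.045,[0,0,-0.044],[0,0,0]],
  [0.045,[0,0,-0.06],[0,0,0]],
  [0.045,[0,0,-0.072],[0,0,0]],
])

```text
time: 29.55
tool_pos: [0.502, -0.2735, 0.2114]
ee_rot: [3.14, -0.001, 0.469]
wrist_force: [0.4, 0.2, -1.5]
width: 0.0504
finger_force: 30.0
```

Request:
drive_tool([
  [0.045,[0,0,-0.008],[0,0,0]],
  [0.045,[0,0,-0.012],[0,0,0]],
  [0.045,[0,0,-0.012],[0,0,0]],
  [0.045,[0,0,-0.012],[0,0,0]],
  [0.045,[0,0,-0.012],[0,0,0]],
])

```text
time: 30.18
tool_pos: [0.5014, -0.2732, 0.221]
ee_rot: [-3.141, 0.0, 0.469]
wrist_force: [0.3, 0.7, -1.9]
width: 0.0505
finger_force: 30.0
```

```bash
python3 - <<'E'
from h import *
o=robot.get_obs();print(o['width'],o['tool_pos'],o['ee_rot'],o['wrist_force'],o['finger_force'],np.abs(o['qvel']).max())
b=imaging.snapshot('scene');cv2.imwrite('pics/e.png',b[...,::-1]);h,s,v=hsv(b)
for nm,m in(('yellow',(h>20)&(h<34)&(s>120)&(v>80)),('teal',(h>80)&(h<100)&(s>80)&(v>60)),('red',((h<6)|(h>174))&(s>120)&(v>60))):
    m=win(m,110,50,290,270);ys,xs=np.nonzero(m);print(nm,m.sum(),(xs.min(),xs.max(),ys.min(),ys.max()) if m.any() else '')
y=win((h>20)&(h<34)&(s>120)&(v>80),110,50,290,270)
q=plane('scene',contour(y),.11,None);near=q[(q-[.501,-.2735])[:,0]>.03]
ce=least_squares(lambda x:np.hypot(*(near-x).T)-.07,[.5,-.273],loss='soft_l1',f_scale=.001);print('lid flange',ce.x,np.abs(ce.fun).mean())
E
```

```text
0.05049963866331021 [ 0.50144805 -0.27315392  0.2209524 ] [-3.14053901e+00  4.87412362e-04  4.68787752e-01] [ 0.29000531  0.70353674 -1.89504973] 29.999385697301477 0.003496679254547015
yellow 1827 (np.int64(162), np.int64(231), np.int64(171), np.int64(220))
teal 4698 (np.int64(110), np.int64(289), np.int64(50), np.int64(191))
red 48 (np.int64(193), np.int64(201), np.int64(188), np.int64(195))
lid flange [ 0.4966392  -0.27042767] 0.0018331798907341285
```

```bash
python3 -c "
from bench import robot
print(robot.close_job())"
```

```text
the job is handed in; nothing more can be done
None
```

The job is handed in at 30 s of the 72 s allowed: both cups are nested in the crock, the lid is seated, and the teal cover is held still about 215 mm above the bench; no verdict came back, so success isn't confirmed.

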